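Bolt the parcel hold box

TASK

Lock the waiting parcel away: shut the lid of the grey hold box, then slide its barrel bolt fully across through the keeper on the lid, then turn the bolt's handle all the way down into the notch. Last, flip the toggle switch on the small grey housing beside the box over to its other side, so that it shows as occupied. Leave the other things on the counter where they are and let go of everything.

Things in the scene. Friction and masses are not known exactly. Their poses are not given: they have to be found in the camera images.
- hold_box: Grey box fixed to the counter, 240 (x) x 360 (y -190 to +170) x 90 mm high; origin on the counter at x = 0, y = 0 of these; yaw varies, -x side roughly towards the robot. Its +y part (y above -50) is a well holding a parcel, under the lid; its -y part a deck, top 90 mm up. On the deck is the steel barrel bolt: axis along the box's y at x = +30, 124 mm up; nothing else but guard and guides there.
- lid (a joint): Lid angle, rad: 0 shut, 1.5 fully open; starts 0.95 to 1.35. Grey plate 240 (x) x 213 x 6 mm, hinged along the box's x at y = +165, 90 mm up; its -y edge is free and rises; shut, its top is 96 mm up. It stays where left above 0.9 rad (1 to 3 N at the edge push it down) and sinks slowly shut below 0.8. The keeper, a steel arch 30 (x) x 12 x 50 mm at x = +30, 196 mm from the hinge, stands on it.
- lid_edge (a point): Middle of the lid's free edge, on its outer (upper) face, 213 mm from the hinge line, at x = 0 of the box.
- bolt (a joint): Travel of the bolt along the box's +y, m: 0 = drawn back, 0.040 = fully across (a stop), its tip then 8 mm out of the keeper's far side; starts 0 to 0.008. Moves with about 1.5 N. Round steel bar, 12 mm in diameter. Sent across too early it blocks the lid.
- bolt_handle (a joint): Turn of the bolt's handle about the bolt's axis, rad: 0 = upright, positive turns it towards the box's -x, 1.4 = fully down in the notch (a stop); starts 0 to 0.2. The guard stops it at about 0.4 unless the bolt is fully across. Light friction (about 1 N at the knob), stays where it is left.
- bolt_knob (a point): Centre of the steel ball knob, 18 mm across, on an 8 mm stem, 45 mm from the bolt's axis; box-frame y = -135 mm plus the bolt's travel. Moves with bolt and handle. Can be pinched from above along the box's y, upright (169 mm up) or down (132 mm up, 42 mm over the deck).
- notch (a point): Middle of the notch, a 14 mm gap in the steel guard plate beside the bolt (box frame x 17, y -95, z 124 mm). The guard (x 14 to 20, y -148 to -78) and the guide blocks at its ends (26 mm wide in x, y -162 to -148 and -78 to -62) reach 136 mm up.
- switch_box: Grey housing fixed to the counter to the box's -y side, 90 (x) x 70 (y) x 45 mm high, origin in the middle of its underside, z up, yaw varies. The switch's pivot is in the middle of its top, 45 mm up.
- switch_bat (a joint): Lean of the steel toggle bat about the housing's y axis, rad: starts at -0.4 (leaning to the housing's -x, roughly towards the robot), +0.4 = leaning to its +x, the occupied side. A spring snaps it to the stop on whichever side of the centre (0) it is pushed well past (0.15 or more); about 2 N at the tip sets it moving.
- bat_tip (a point): Tip of the toggle bat, 45 mm from the pivot; the bat is 9 to 11 mm thick.
- held_parcel: Small cardboard parcel lying in the well of the box, 120 x 90 x 50 mm; origin in the middle of its underside. It stays there.
- carton: Cardboard carton standing on the counter, 110 (x) x 150 (y) x 90 mm; origin in the middle of its underside. Leave alone.
- tape_roll: Clear tape roll lying flat, 90 mm across, 48 mm high; origin in the middle of its underside. Leave alone.
- scanner: Hand scanner lying on the counter, about 155 x 66 x 36 mm, origin under its middle. Leave alone.
Things that resemble listed ones, but are neither listed nor needed, are in the scene too. Leave any green look-alike of the switch_box alone.

How it is judged (in metres and radians):
On the way, in this order (a step that is already met when the one before it is completed fails the run):
1. the lid is shut (value of joint lid below 0.03 rad and value of joint bolt below 0.03 m), for 0.1 s.
2. the bolt is across, with the lid shut (value of joint lid below 0.03 rad and value of joint bolt above 0.035 m), for 0.1 s.
3. the handle is down in the notch (all of step 2 and value of joint bolt_handle above 1.1 rad), for 0.1 s.
4. the switch is flipped over (value of joint switch_bat above 0.25 rad), for 0.1 s.
At the end, for the whole second after the job is handed in: The lid is shut (within 0.03 rad), the bolt is across (at least 35 of its 40 mm), its handle is down in the notch (over 1.1 of 1.4 rad), and the switch bat leans to the occupied side (over 0.25 rad), all at rest (all of step 3 and value of joint switch_bat above 0.25 rad and velocity of joint lid below 0.05 rad/s); the robot touches nothing.
It fails at once if the carton is pushed about (more than 30 mm) (distance of carton from where it was at the start of the episode above 0.03 m).
It fails at once if the tape roll is pushed about (more than 30 mm) (distance of tape_roll from where it was at the start of the episode above 0.03 m).
It fails at once if the scanner is pushed about (more than 30 mm) (distance of scanner from where it was at the start of the episode above 0.03 m).
It also fails if it takes over 54 s, if anything falls off the work surface, if the arm or the gripper's body presses on something with over 40 N, if the wrist force passes 120 N, or if a joint passes its speed limit or range.

ROBOT

A 7-joint arm with a two-finger parallel gripper is mounted at the origin on the work surface. World frame = base frame: x ahead of the robot, y to its left, z up, the work surface at z = 0. Lengths are in m, angles in degrees, forces in N, time in s.
With the tool pointing down it reaches from about 0.425 to 0.875 m from the base axis. Payload 4.7 kg.
Tool frame: the origin (TCP) lies on the front face of the gripper's body, between the roots of the fingers; the fingertips stand 70 mm ahead of it and the grasp point (between the pads) lies 51 mm ahead of it (tip_extent is the distance from the TCP to the fingertips, in m); z points along the fingers, y is the direction in which the jaws open and shut (so a half turn about z gives the same grasp; the last joint's range is limited). The gripper opens to 87 mm and grips with 3 to 60 N. Pads are 19 mm wide; open, the fingers measure 117 mm over their backs; the gripper's body (75 mm by 190 mm) begins 51 mm behind the grasp point.
Start: joints at [-68.234, 18.392, -4.016, 83.108, 1.295, 78.541, -3.26], TCP at [0.233, 0.607, 0.292] pointing down, gripper open.
Joint ranges: [-163.93, 163.93], [-17.29, 119.83], [-79.2, 71.16], [3.27, 140.29], [-89.18, 269.18], [5.43, 117.66], [-154.24, 154.24]. Speed limits (degrees/s): [147.25, 147.25, 180, 180, 180, 180, 180].

INTERFACE

Orientations are given as [roll, pitch, yaw] about the fixed x, y, z axes, in that order (R = Rz(yaw) Ry(pitch) Rx(roll)).
In Python, from cell import * gives the robot as it stands.
- The arm moves only by the tool carry_out, never from a script. Its argument "increments" is text: rows parted by semicolons, each of 7 numbers parted by spaces: the opening, from 0 (shut) to 1 (fully open), then the shift along the tool's x, y, z in m, then the turn, a rotation vector about the tool's x, y, z in degrees. A call has 1 to 20 rows; each row shifts and turns the pose as measured when the row begins, along the tool's axes as they then stand; what a row does not reach is not made up. A row lasts 1/8 s, in which the tool goes at most 62.5 mm and 10.7 degrees, less where a joint would pass 70% of its speed; a pose out of reach is approached as far as the arm can. A call is refused whole if a number of a shift passes 0.0625 or a number of a turn 10.7, either way. A call with a gripper value outside its range is refused whole. The fingers move at their own pace and stop on an object; "force" is the grip in N (left out, the last holds). Time passes only in rows, so rows that do not move let the fingers close. It gives the time, the measured TCP pose, the force and the opening at its end, in the units of the state.
- get_obs(): the state, without advancing time (a new reading comes with each control period).
- read_camera(name): name is "side" or "top"; returns a dict with "img" (420x560x3 uint8, blue, green, red), "fx", "fy", "cx", "cy" (pixels), "world_from_camera" (4x4, takes a point from camera to world coordinates). Camera axes: x right, y down, z forward; pixel columns grow to the right and rows downward; lengths in m; the calibration is good to about 2 mm. A picture is of the moment at which its call begins. There is no depth.
- sign_off(): hands the job in, once; it reports no verdict.
Trained networks look in a picture, given as the dict that the camera call returned (one of the last four; its "shot" number tells which), for a name from the list of things; names that differ only in an ending like _2 or _b are one class to them, and where a whole thing is asked for, a point or a joint stands for the part that bears it (a point fixed in the world has none). Each returns a list of dicts, best first, with "confidence" (0 to 1); they miss things now and then, are a little off and sometimes report something else, mostly with a low value. They report only what shows in the picture. A call takes as long as a camera call. They do not tell look-alikes from the thing itself.
- masks_of(target, picture): "pixels" (420x560 bool, what is visible of it) and "bbox" ([left, top, right, bottom] in pixels, round what is visible of it).
The state is a dict: "time_s": time; "qpos": joint angles; "joint_velocities": joint speeds; "effort": joint torques, N m; "tool_pos": TCP position; "tool_rot": TCP orientation; "force": force on the tool from outside, world axes, zero at the start; "wrist_torque": the same for the moment, N m; "grip_width": finger opening in m.
Only numpy, scipy, OpenCV 4.12 (cv2) and the standard library are available. Lean on these libraries where they do the work, as an engineer would, in place of code of your own. Each camera call takes 0.05 s, during which the arm holds its last target.

## Working session

There is one attempt and no reset: what is moved stays moved. The work goes in short steps, Python scripts to look and compute and a tool call to move; the robot and the scene stay as the last step left them, time stands still between calls to the robot, and variables do not carry over. Pictures are saved under pics/ and viewed, and the job is handed in when it is done.

Besides the shell and the picture viewer there is one more tool, called as a command line: name --argument value ..., lists and objects as JSON in quotes. carry_out: Moves the arm, as the interface text tells. Its arguments: {"type":"object","properties":{"increments":{"type":"string"},"force":{"type":"number"}},"required":["increments"]}

```bash
mkdir -p pics; ls; python3 - <<'E'
from cell import *
import cv2,numpy as np,pickle
for n in("side","top"):
    c=read_camera(n); cv2.imwrite(f"pics/{n}0.png",c["img"]); pickle.dump(c,open(f"{n}0.pkl","wb"))
    print(n,c["fx"],c["cx"],c["cy"],np.round(c["world_from_camera"],3).tolist())
o=get_obs();print(o)
E
```

```text
pics
side 430.54899893334454 285.2579965365602 208.11874587885168 [[0.893, -0.307, 0.328, 0.128], [-0.449, -0.642, 0.621, -0.773], [0.02, -0.702, -0.711, 0.972], [0.0, 0.0, 0.0, 1.0]]
top 410.2030244615599 278.9299666021778 215.81780916701243 [[-0.014, -0.996, 0.083, 0.45], [-1.0, 0.015, 0.004, -0.002], [-0.006, -0.083, -0.997, 1.194], [0.0, 0.0, 0.0, 1.0]]
{'time_s': 0.1, 'qpos': array([-68.23344562,  18.43358026,  -4.01524644,  83.16685696,
         1.29280872,  78.54134417,  -3.26048196]), 'joint_velocities': array([ 0.15224361, -0.05379066,  0.08938422, -0.07092997,  0.02074765,
        0.00114746, -0.01604078]), 'effort': array([-1.01654445e-03, -4.92573524e+01, -4.06236621e-01, -3.13400531e+01,
       -6.40669232e-02,  3.94377764e-02,  6.64646245e-05]), 'tool_pos': array([0.23240068, 0.6066349 , 0.29129395]), 'tool_rot': array([-1.79903326e+02,  3.39894251e-03,  1.59041830e+02]), 'force': array([ 0.81693532, -0.89987783,  0.13268144]), 'wrist_torque': array([-0.00907422, -0.02392428,  0.01614226]), 'grip_width': 0.08664709412658417}
```

View pics/side0.png

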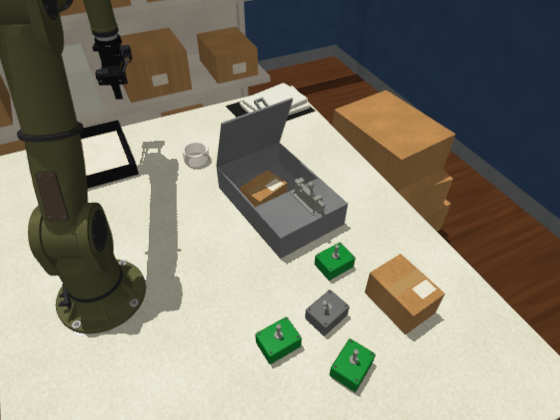

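View pics/top0.png

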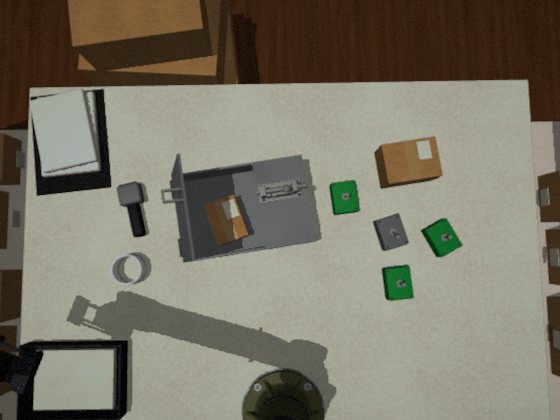

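Top view: box at about (180–320, 155–260), lid open at its left, bolt on the deck near (283,189), grey switch housing at (390,232) with green look-alikes round it. I'll zoom in to measure.

```bash
python3 - <<'E'
import cv2
t=cv2.imread("pics/top0.png");s=cv2.imread("pics/side0.png")
cv2.imwrite("pics/tz.png",cv2.resize(t[140:275,160:330],None,fx=4.5,fy=4.4,interpolation=2))
cv2.imwrite("pics/tz2.png",cv2.resize(t[205:255,365:415],None,fx=10,fy=10,interpolation=2))
cv2.imwrite("pics/sz.png",cv2.resize(s[95:255,205:355],None,fx=5,fy=3.75,interpolation=2))
cv2.imwrite("pics/sz2.png",cv2.resize(s[280:340,295:355],None,fx=10,fy=10,interpolation=2))
E
```

```text
(no output)
```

View pics/tz.png

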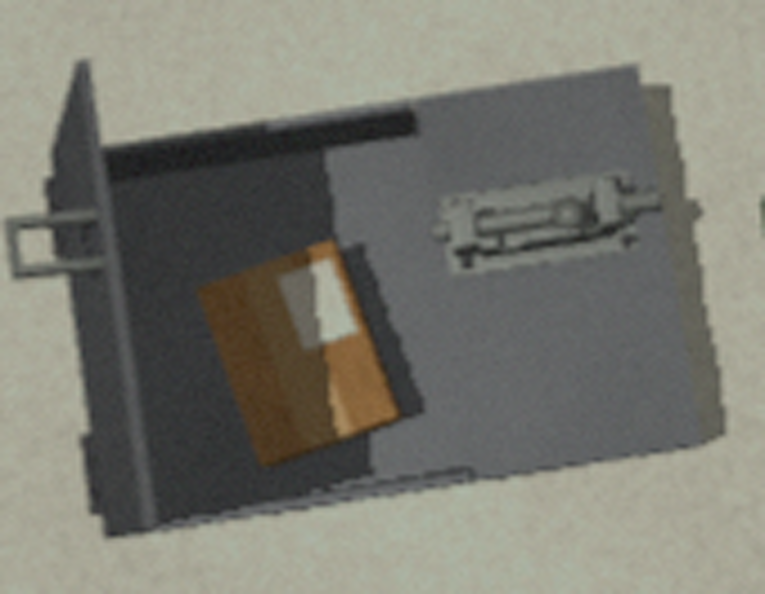

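View pics/tz2.png

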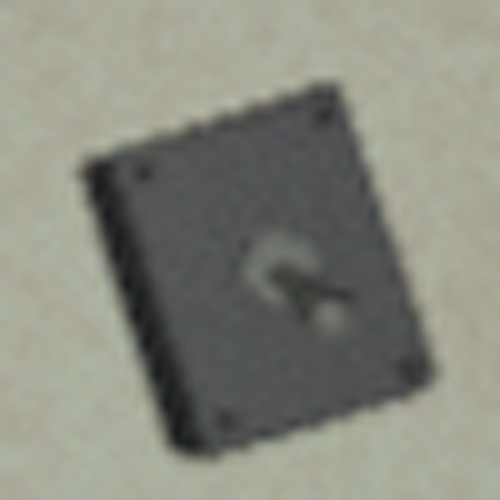

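View pics/sz.png

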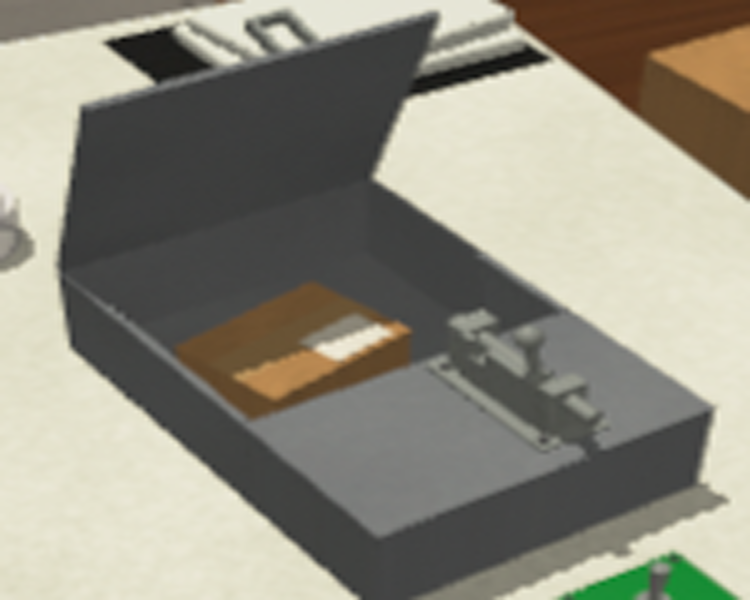

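View pics/sz2.png

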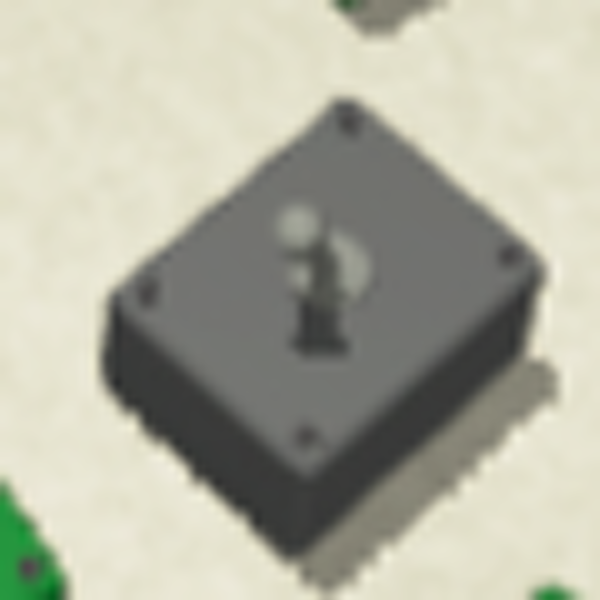

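```bash
cat > h.py <<'E'
import numpy as np,pickle,cv2
from scipy.optimize import least_squares
C={n:pickle.load(open(f"{n}0.pkl","rb")) for n in("side","top")}
def proj(n,p):
    c=C[n];T=np.linalg.inv(c["world_from_camera"]);q=np.atleast_2d(p)@T[:3,:3].T+T[:3,3]
    return np.c_[c["fx"]*q[:,0]/q[:,2]+c["cx"],c["fy"]*q[:,1]/q[:,2]+c["cy"]]
def w(pose,p):
    x,y,a=pose[:3];c,s=np.cos(a),np.sin(a);p=np.atleast_2d(p)
    return np.c_[x+c*p[:,0]-s*p[:,1],y+s*p[:,0]+c*p[:,1],p[:,2]]
def lidp(th,x,r,h=0.006):  # r from hinge, h above lid underside plane
    return [x,0.165-r*np.cos(th)+h*np.sin(th),0.09+r*np.sin(th)+h*np.cos(th)]
E
cat > fit.py <<'E'
from h import *
T=lambda u,v:(160+u/4.5-.4,140+v/4.4-.4)
S=lambda u,v:(205+u/5-.4,95+v/3.75-.4)
box=[("top",(.12,-.19,.09),T(638,65)),("top",(-.12,-.19,.09),T(703,445)),("side",(.12,-.19,.09),S(713,408)),("side",(-.12,-.19,.09),S(378,538)),
("side",(-.12,.17,.09),S(62,272)),("top",(-.12,.17,.09),T(105,535))]
lid=[("side",-.12,S(82,105)),("side",.12,S(438,12)),("top",.12,T(83,62)),("top",-.12,T(155,527))]
def res(p):
    r=[proj(n,w(p,b))[0]-u for n,b,u in box]
    r+=[(proj(n,w(p,lidp(p[3],x,.213)))[0]-u) for n,x,u in lid]
    return np.concatenate(r)
s=least_squares(res,[.6,.05,.1,1.2],loss="soft_l1");print(s.x);print(res(s.x).reshape(-1,2).round(1).tolist())
# knob + tip
p=s.x
k=[("top",T(572,208)),("side",S(528,337))]
def rk(q): 
    b,h=q; pt=(.03-.045*np.sin(h),-.135+b,.124+.045*np.cos(h))
    return np.concatenate([proj(n,w(p,pt))[0]-u for n,u in k])
z=least_squares(rk,[.004,.1]);print("bolt,handle",z.x,z.fun.round(1))
A=lambda u,v:(365+u/10-.4,205+v/10-.4);B=lambda u,v:(295+u/10-.4,280+v/10-.4)
sw=[("top",(.045,.035,.045),A(125,152)),("top",(.045,-.035,.045),A(335,82)),("top",(-.045,-.035,.045),A(435,375)),("top",(-.045,.035,.045),A(210,452)),
("side",(.045,.035,.045),B(345,97)),("side",(.045,-.035,.045),B(545,265)),("side",(-.045,-.035,.045),B(305,475)),("side",(-.045,.035,.045),B(112,297))]
f=lambda q:np.concatenate([proj(n,w(q,b))[0]-u for n,b,u in sw])
z2=least_squares(f,[.45,-.25,.2]);print("sw",z2.x,z2.fun.reshape(-1,2).round(1).tolist())
tip=w(z2.x,(-.045*np.sin(.4),0,.045+.045*np.cos(.4)));print(tip,proj("top",tip),A(328,315),proj("side",tip),B(298,225))
E
python3 fit.py
```

```text
[0.56386528 0.10921908 0.14306782 1.22887535]
[[0.3, -0.1], [0.3, 0.4], [0.6, -0.7], [-0.0, -0.6], [-1.0, -1.2], [0.5, 1.0], [0.4, 0.1], [0.4, -0.4], [0.4, -0.4], [-0.6, 0.5]]
bolt,handle [0.00331595 0.14784537] [-0.1  1.   1.  -0.5]
sw [ 0.49609965 -0.3146409   0.28579335] [[-1.3, 0.3], [1.4, -0.0], [1.7, 1.3], [0.3, 1.1], [0.6, -1.7], [1.3, -1.0], [0.5, 0.2], [-0.9, -1.0]]
[[ 0.47928662 -0.31958119  0.08644774]] [[398.98393445 237.28902374]] (397.40000000000003, 236.1) [[324.27655948 301.64354056]] (324.40000000000003, 302.1)
```

```bash
cat > plan.py <<'E'
from h import *
from cell import get_obs
BOX=(0.5639,0.1092,0.14307); SW=(0.496,-0.3146,0.2858)
def plan(wps,vmax=.05,amax=9.5):
    """wps: (opening, world tip xyz, yaw deg, nrows or 0)"""
    o=get_obs();p=np.array(o["tool_pos"])-[0,0,.07];yaw=o["tool_rot"][2]
    print("now tip",p.round(4),"yaw",round(yaw,2),"t",round(o["time_s"],2),"F",np.round(o["force"],1))
    rows=[]
    for op,q,ty,n in wps:
        q=np.ravel(q);d=q-p;dy=(ty-yaw+180)%360-180
        n=n or int(max(np.ceil(np.linalg.norm(d)/vmax),np.ceil(abs(dy)/amax),1))
        for i in range(n):
            a=np.radians(yaw);ex=np.array([np.cos(a),np.sin(a),0]);ey=np.array([np.sin(a),-np.cos(a),0])
            s=d/n;rows.append(f"{op:g} {s@ex:.4f} {s@ey:.4f} {-s[2]:.4f} 0 0 {-dy/n:.2f}");yaw+=dy/n
        p=q
    for i in range(0,len(rows),20):print("; ".join(rows[i:i+20]))
def B(x,y,z):return w(BOX,(x,y,z))[0]
YB=180+np.degrees(BOX[2])
E
python3 - <<'E'
from plan import *
print(YB,B(-.05,.225,.285))
plan([(0,(.233,.607,.30),159.04,0),(0,B(-.05,.225,.285),YB,0)])
E
```

```text
188.1973071749367 [0.48232981 0.32477204 0.285     ]
now tip [0.2324 0.6066 0.2213] yaw 159.04 t 0.1 F [ 0.8 -0.9  0.1]
0 -0.0002 0.0003 -0.0394 0 0 0.00; 0 -0.0002 0.0003 -0.0394 0 0 0.00; 0 -0.0417 -0.0218 0.0019 0 0 -3.64; 0 -0.0403 -0.0244 0.0019 0 0 -3.64; 0 -0.0386 -0.0269 0.0019 0 0 -3.64; 0 -0.0368 -0.0293 0.0019 0 0 -3.64; 0 -0.0349 -0.0316 0.0019 0 0 -3.64; 0 -0.0328 -0.0338 0.0019 0 0 -3.64; 0 -0.0306 -0.0358 0.0019 0 0 -3.64; 0 -0.0283 -0.0376 0.0019 0 0 -3.64
```

carry_out --increments "0 0 0 -0.04 0 0 0; 0 0 0 -0.04 0 0 0; 0 -0.042 -0.022 0.002 0 0 -3.6; 0 -0.04 -0.0245 0.002 0 0 -3.6; 0 -0.0385 -0.027 0.002 0 0 -3.6; 0 -0.037 -0.029 0.002 0 0 -3.6; 0 -0.035 -0.0315 0.002 0 0 -3.6; 0 -0.033 -0.034 0.002 0 0 -3.6; 0 -0.03 -0.036 0.002 0 0 -3.6; 0 -0.028 -0.0375 0.002 0 0 -3.6"

```text
time_s: 1.35
tool_pos: [0.4857, 0.32, 0.3518]
tool_rot: [-179.6, -0.5, -170.6]
force: [-0.3, 0.0, 0.0]
grip_width: 0.0014
```

```bash
cat > lidplan.py <<'E'
from plan import *
def P(th,r=.19):
    c=lidp(th,-.05,r,.006);return B(c[0],c[1]+.015,c[2])
E
python3 - <<'E'
from lidplan import *
import cv2
from cell import read_camera
cv2.imwrite("pics/s1.png",read_camera("side")["img"])
plan([(0,P(1.3),YB,0)]+[(0,P(t),YB,1) for t in np.arange(1.22,.65,-.08)])
E
```

```text
now tip [0.491  0.3125 0.2814] yaw -171.08 t 1.4 F [ 3.5 -5.1  0.2]
0 0.0039 -0.0383 0.0034 0 0 0.36; 0 0.0037 -0.0383 0.0034 0 0 0.36; 0 0.0000 -0.0146 0.0042 0 0 -0.00; 0 0.0000 -0.0142 0.0053 0 0 -0.00; 0 -0.0000 -0.0138 0.0065 0 0 -0.00; 0 0.0000 -0.0132 0.0075 0 0 -0.00; 0 -0.0000 -0.0126 0.0086 0 0 -0.00; 0 0.0000 -0.0118 0.0096 0 0 -0.00; 0 -0.0000 -0.0110 0.0105 0 0 -0.00; 0 -0.0000 -0.0102 0.0113 0 0 -0.00
```

View pics/s1.png

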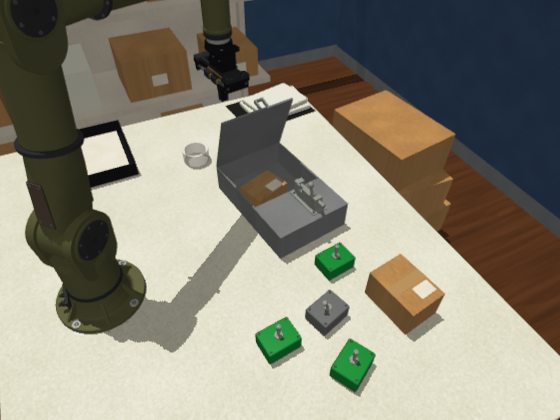

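carry_out --increments "0 0.004 -0.03 0.0035 0 0 0.4; 0 0.004 -0.03 0.0035 0 0 0.4; 0 0 -0.015 0.0035 0 0 0; 0 0 -0.015 0.004 0 0 0; 0 0 -0.014 0.0055 0 0 0; 0 0 -0.014 0.0065 0 0 0; 0 0 -0.013 0.0075 0 0 0"

```text
time_s: 2.28
tool_pos: [0.5027, 0.1783, 0.3163]
tool_rot: [-179.3, -0.4, -171.8]
force: [0.1, 1.8, 0.5]
grip_width: 0.0006
```

```bash
python3 - <<'E'
from lidplan import *
import cv2
from cell import read_camera
cv2.imwrite("pics/s2.png",read_camera("side")["img"])
for t in np.arange(1.2,.6,-.1): print(round(t,2),P(t).round(3))
plan([(0,P(t),YB,1) for t in np.arange(.9,.15,-.08)])
E
```

```text
1.2 [0.498 0.218 0.269]
1.1 [0.5   0.2   0.262]
1.0 [0.503 0.184 0.253]
0.9 [0.505 0.168 0.243]
0.8 [0.507 0.153 0.23 ]
0.7 [0.509 0.14  0.217]
now tip [0.5027 0.1758 0.2451] yaw -171.98 t 2.33 F [-0.1 -0.8 -0.3]
0 -0.0011 -0.0080 0.0025 0 0 -0.18; 0 0.0000 -0.0118 0.0096 0 0 -0.00; 0 -0.0000 -0.0110 0.0105 0 0 -0.00; 0 0.0000 -0.0102 0.0113 0 0 -0.00; 0 -0.0000 -0.0092 0.0121 0 0 -0.00; 0 0.0000 -0.0082 0.0128 0 0 -0.00; 0 -0.0000 -0.0072 0.0134 0 0 -0.00; 0 0.0000 -0.0061 0.0139 0 0 -0.00; 0 0.0000 -0.0049 0.0144 0 0 -0.00; 0 -0.0000 -0.0038 0.0147 0 0 -0.00
```

View pics/s2.png

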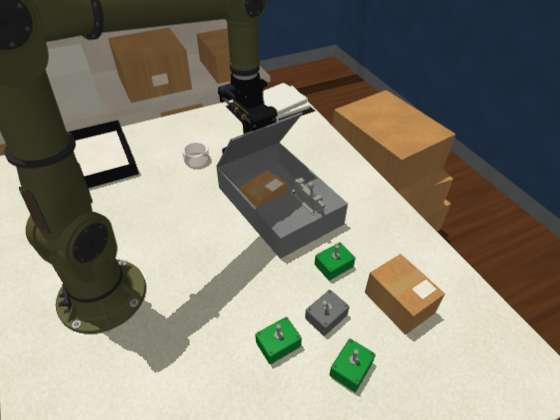

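The gripper is behind the lid, at (245,110), and the lid is swinging down. I'll keep following the arc.

carry_out --increments "0 0 -0.011 0.0035 0 0 0; 0 0 -0.012 0.0095 0 0 0; 0 0 -0.011 0.0105 0 0 0; 0 0 -0.01 0.0115 0 0 0; 0 0 -0.009 0.012 0 0 0; 0 0 -0.008 0.013 0 0 0; 0 0 -0.007 0.0135 0 0 0; 0 0 -0.006 0.014 0 0 0; 0 0 -0.005 0.0145 0 0 0; 0 0 -0.004 0.0145 0 0 0"

```text
time_s: 3.58
tool_pos: [0.514, 0.0862, 0.1911]
tool_rot: [-179.2, -0.5, -171.9]
force: [-0.3, 0.3, -0.5]
grip_width: 0.0003
```

```bash
python3 - <<'E'
from lidplan import *
import cv2
from cell import read_camera
cv2.imwrite("pics/s3.png",read_camera("side")["img"])
plan([(0,P(t),YB,1) for t in np.arange(.16,-.01,-.04)])
E
```

```text
now tip [0.5129 0.0853 0.119 ] yaw -171.98 t 3.62 F [-0.8 -1.1 -1.6]
0 -0.0038 0.0098 -0.0071 0 0 -0.18; 0 0.0000 -0.0013 0.0075 0 0 -0.00; 0 0.0000 -0.0010 0.0075 0 0 -0.00; 0 -0.0000 -0.0007 0.0076 0 0 -0.00; 0 0.0000 -0.0004 0.0076 0 0 -0.00
```

View pics/s3.png

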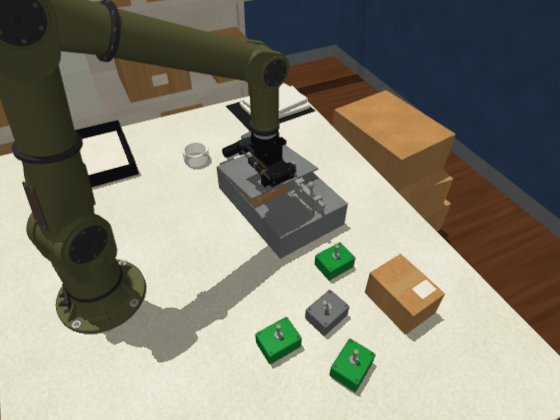

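carry_out --increments "0 0 0.004 0.007 0 0 0; 0 0 0.003 0.007 0 0 0; 0 0 0 0.007 0 0 0; 0 0 0 0.004 0 0 0; 0 0 0 0.002 0 0 0"

```text
time_s: 4.25
tool_pos: [0.5121, 0.0929, 0.166]
tool_rot: [-179.2, -0.7, -171.9]
force: [-5.0, -1.0, 12.1]
grip_width: 0.0
```

```bash
python3 - <<'E'
from lidplan import *
import cv2
from cell import read_camera
c=read_camera("side")["img"]
cv2.imwrite("pics/s4.png",cv2.resize(c[110:260,200:360],None,fx=4.5,fy=4,interpolation=2))
plan([(0,P(0),YB,1)])
E
```

```text
now tip [0.5121 0.0929 0.096 ] yaw -171.91 t 4.3 F [-6.9 -1.5 15. ]
0 -0.0036 -0.0013 0.0000 0 0 -0.11
```

View pics/s4.png

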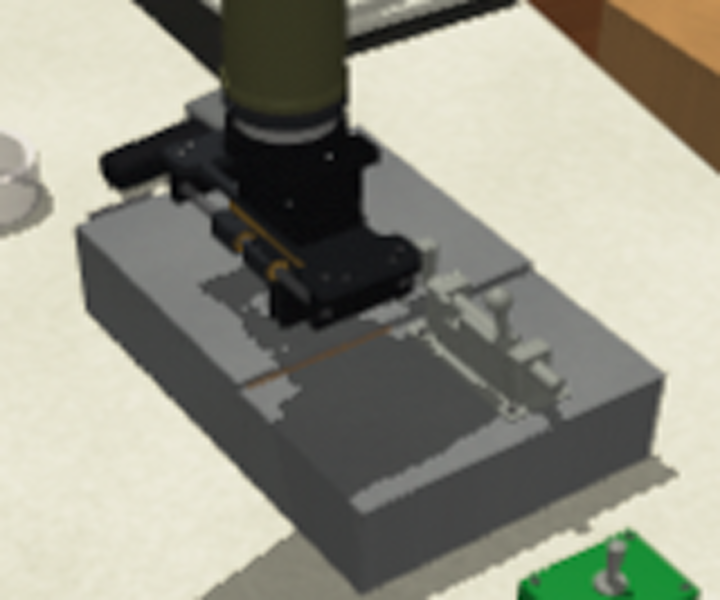

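Lid sits flat and shut (fingertip z = 0.096). Lift clear and re-measure the knob.

carry_out --increments "0.5 0 0 -0.05 0 0 0; 0.5 0 0 -0.05 0 0 0; 0.5 -0.03 0.05 -0.02 0 0 0; 0.5 0.0 0 0 0 0 0"

```text
time_s: 4.8
tool_pos: [0.5368, 0.1503, 0.2894]
tool_rot: [-179.3, -0.5, -171.9]
force: [-1.5, -0.5, -0.7]
grip_width: 0.0321
```

```bash
python3 - <<'E'
from plan import *
import cv2
from cell import read_camera
for n in("side","top"):
    c=read_camera(n)["img"];cv2.imwrite(f"pics/{n}5.png",c)
    u,v=proj(n,B(.02,-.12,.15))[0].astype(int)
    print(n,u-40,v-30);cv2.imwrite(f"pics/{n}5z.png",cv2.resize(c[v-30:v+30,u-40:u+40],None,fx=10,fy=10,interpolation=2))
    print(proj(n,B(.03-.045*np.sin(.15),-.132,.1685)))
plan([(.5,B(.0233,-.131,.20),YB,0)],vmax=.04)
E
```

```text
side 267 156
[[311.23336077 184.04513899]]
top 242 160
[[286.7118327  187.83007423]]
now tip [0.5362 0.1446 0.2181] yaw -172.31 t 4.9 F [ 0.1  0.  -0.8]
0.5 -0.0094 -0.0339 0.0036 0 0 -0.10; 0.5 -0.0094 -0.0339 0.0036 0 0 -0.10; 0.5 -0.0093 -0.0339 0.0036 0 0 -0.10; 0.5 -0.0092 -0.0340 0.0036 0 0 -0.10; 0.5 -0.0092 -0.0340 0.0036 0 0 -0.10
```

View pics/side5z.png

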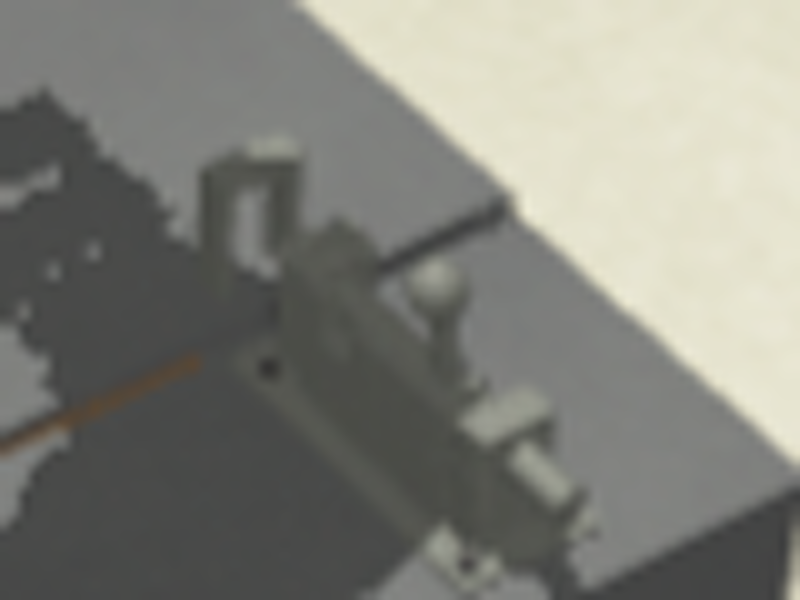

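View pics/top5z.png

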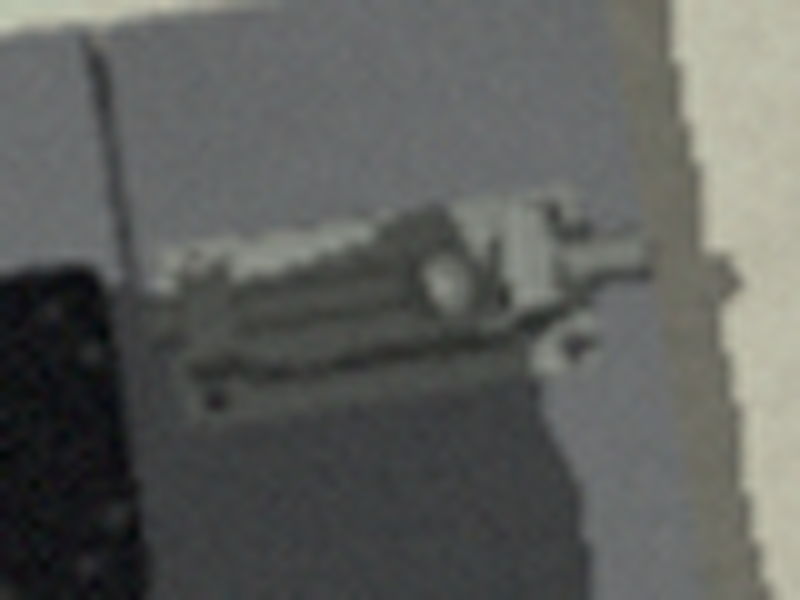

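Knob at side (310,184) and top (286,188), within about 1 px of the model. Going over it and down.

carry_out --increments "0.5 -0.0095 -0.034 0.0035 0 0 0; 0.5 -0.0095 -0.034 0.0035 0 0 0; 0.5 -0.0095 -0.034 0.0035 0 0 0; 0.5 -0.0095 -0.034 0.0035 0 0 0; 0.5 -0.0095 -0.034 0.0035 0 0 0; 0.5 0 0 0 0 0 0"

```text
time_s: 5.65
tool_pos: [0.603, -0.0296, 0.2668]
tool_rot: [-178.9, -1.2, -172.7]
force: [0.1, -0.0, -0.2]
grip_width: 0.0436
```

```bash
python3 - <<'E'
from plan import *
plan([(.5,B(.0233,-.131,.155),YB,0)],vmax=.02)
E
```

```text
now tip [ 0.603  -0.0296  0.1968] yaw -172.68 t 5.65 F [ 0.1 -0.  -0.2]
0.5 -0.0014 0.0040 0.0139 0 0 -0.29; 0.5 -0.0014 0.0040 0.0139 0 0 -0.29; 0.5 -0.0014 0.0040 0.0139 0 0 -0.29
```

```bash
cat > plan.py <<'E'
from h import *
from cell import get_obs
from scipy.spatial.transform import Rotation as R, Slerp
BOX=(0.5639,0.1092,0.14307); SW=(0.496,-0.3146,0.2858)
def plan(wps,vmax=.05,amax=9.5):
    """wps: (opening, world tip xyz, yaw deg, nrows or 0); tool vertical"""
    o=get_obs();r=R.from_euler("xyz",o["tool_rot"],degrees=True);t=np.array(o["tool_pos"]);p=t+r.apply([0,0,.07])
    print("now tip",p.round(4),"box frame",box(p).round(4),"rot",np.round(o["tool_rot"],1),"t",round(o["time_s"],2),"F",np.round(o["force"],1),"w",round(o["grip_width"],4))
    rows=[]
    for op,q,ty,n in wps:
        q=np.ravel(q);g=R.from_euler("xyz",[180,0,ty],degrees=True);tg=q-[0,0,.07]*np.array([1,1,-1])
        dv=(r.inv()*g).as_rotvec(degrees=True)
        n=n or int(max(np.ceil(np.linalg.norm(tg-t)/vmax),np.ceil(np.linalg.norm(dv)/amax),1))
        s=(tg-t)/n;st=R.from_rotvec(dv/n,degrees=True)
        for i in range(n):
            v=r.inv().apply(s);rows.append(f"{op:g} "+" ".join(f"{a:.4f}" for a in v)+" "+" ".join(f"{a:.1f}" for a in dv/n));r=r*st
        t=tg
    for i in range(0,len(rows),20):print("; ".join(rows[i:i+20]))
def B(x,y,z):return w(BOX,(x,y,z))[0]
def box(p,Q=BOX):
    x,y,a=Q;c,s=np.cos(a),np.sin(a);d=p[0]-x,p[1]-y
    return np.array([c*d[0]+s*d[1],-s*d[0]+c*d[1],p[2]])
YB=180+np.degrees(BOX[2])
E
python3 - <<'E'
from plan import *
plan([(.5,B(.0233,-.131,.155),YB,0)],vmax=.02)
E
```

```text
now tip [ 0.6017 -0.0311  0.1969] box frame [ 0.0174 -0.1443  0.1969] rot [-178.9   -1.2 -172.7] t 5.65 F [ 0.1 -0.  -0.2] w 0.0436
0.5 -0.0017 0.0043 0.0138 -0.4 -0.4 -0.3; 0.5 -0.0016 0.0042 0.0139 -0.4 -0.4 -0.3; 0.5 -0.0015 0.0041 0.0139 -0.4 -0.4 -0.3
```

carry_out --increments "0.5 -0.0015 0.004 0.012 -0.4 -0.4 -0.3; 0.5 -0.0015 0.004 0.012 -0.4 -0.4 -0.3; 0.5 -0.0015 0.004 0.008 -0.4 -0.4 -0.3; 0.5 0 0 0 0 0 0"

```text
time_s: 6.15
tool_pos: [0.6034, -0.0137, 0.2303]
tool_rot: [179.6, -0.2, -171.5]
force: [0.1, 0.1, 0.9]
grip_width: 0.0435
```

```bash
python3 - <<'E'
from plan import *
from cell import read_camera
plan([(.5,B(.0233,-.131,.151),YB,0)],vmax=.02)
n="side";c=read_camera(n)["img"]
u,v=proj(n,B(.02,-.12,.15))[0].astype(int)
cv2.imwrite(f"pics/{n}6z.png",cv2.resize(c[v-50:v+30,u-50:u+50],None,fx=8,fy=7,interpolation=2))
E
```

```text
now tip [ 0.6031 -0.0133  0.1603] box frame [ 0.0213 -0.1268  0.1603] rot [ 179.6   -0.2 -171.5] t 6.15 F [0.1 0.1 0.9] w 0.0435
0.5 -0.0018 -0.0038 0.0093 0.4 -0.2 0.3
```

View pics/side6z.png

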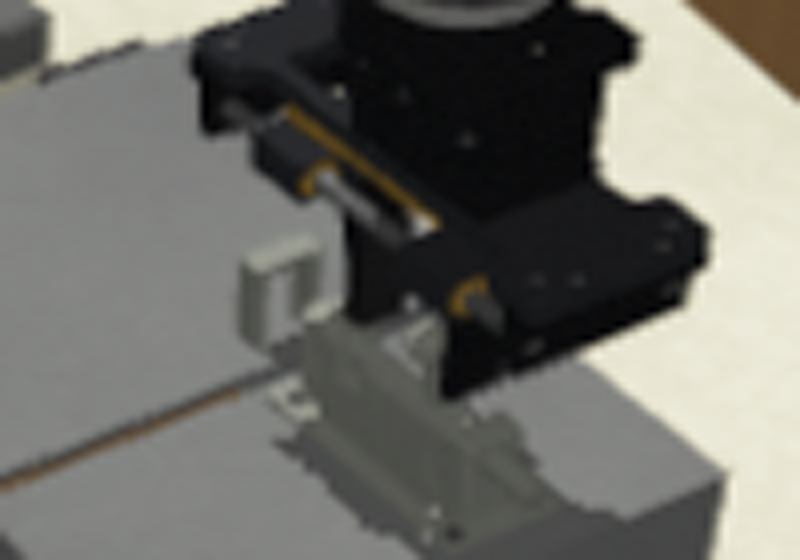

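The knob is between the fingers (about (400,330) in this crop). Down to the grasp height, then close gently.

carry_out --increments "0.5 -0.0015 -0.004 0.006 0.4 0 0.3; 0.5 0 0 0.004 0 0 0; 0 0 0 0 0 0 0; 0 0 0 0 0 0 0; 0 0 0 0 0 0 0; 0 0 0 0 0 0 0" --force 15

```text
time_s: 6.95
tool_pos: [0.6065, -0.0177, 0.2213]
tool_rot: [-179.9, -0.0, -171.8]
force: [0.8, -0.4, -0.7]
grip_width: 0.0165
```

```bash
python3 - <<'E'
from plan import *
plan([(0,B(.0233,-.095,.151),YB,0)],vmax=.008)
E
```

```text
now tip [ 0.6065 -0.0178  0.1513] box frame [ 0.024  -0.1318  0.1513] rot [-179.9   -0.  -171.8] t 6.95 F [ 0.8 -0.4 -0.7] w 0.0165
0 0.0002 0.0073 0.0001 -0.0 -0.0 -0.0; 0 0.0002 0.0073 0.0001 -0.0 -0.0 -0.0; 0 0.0002 0.0073 0.0001 -0.0 -0.0 -0.0; 0 0.0002 0.0073 0.0001 -0.0 -0.0 -0.0; 0 0.0002 0.0073 0.0001 -0.0 -0.0 -0.0
```

carry_out --increments "0 0 0.0075 0 0 0 0; 0 0 0.0075 0 0 0 0; 0 0 0.0075 0 0 0 0; 0 0 0.0075 0 0 0 0; 0 0 0.0065 0 0 0 0; 0 0 0.003 0 0 0 0; 0 0 0.002 0 0 0 0"

```text
time_s: 7.82
tool_pos: [0.601, 0.0196, 0.2213]
tool_rot: [-179.3, 0.0, -172.1]
force: [1.6, -5.4, -1.5]
grip_width: 0.0162
```

```bash
python3 - <<'E'
from plan import *
plan([(0,B(.0233,-.095,.151),YB,0)],vmax=.008)
E
```

```text
now tip [0.6011 0.0189 0.1513] box frame [ 0.024  -0.0947  0.1513] rot [-179.3    0.  -172.1] t 7.83 F [ 1.6 -5.4 -1.5] w 0.0162
0 0.0006 -0.0011 0.0003 -0.7 0.0 -0.3
```

```bash
python3 - <<'E'
from plan import *
plan([(0,B(.0307-.045*np.sin(h),-.094,.107+.045*np.cos(h)),YB,1) for h in np.arange(.25,1.5,.1)])
E
```

```text
now tip [0.6011 0.0189 0.1513] box frame [ 0.024  -0.0947  0.1513] rot [-179.3    0.  -172.1] t 7.83 F [ 1.6 -5.4 -1.5] w 0.0162
0 0.0044 -0.0001 0.0007 -0.7 0.0 -0.3; 0 0.0043 -0.0000 0.0013 -0.0 -0.0 -0.0; 0 0.0041 0.0000 0.0018 -0.0 0.0 0.0; 0 0.0039 0.0000 0.0022 0.0 0.0 0.0; 0 0.0037 -0.0000 0.0025 0.0 0.0 0.0; 0 0.0034 0.0000 0.0029 0.0 0.0 0.0; 0 0.0031 -0.0000 0.0032 0.0 0.0 0.0; 0 0.0028 0.0000 0.0035 0.0 0.0 0.0; 0 0.0024 -0.0000 0.0038 0.0 0.0 0.0; 0 0.0020 -0.0000 0.0040 0.0 0.0 0.0; 0 0.0016 -0.0000 0.0042 0.0 0.0 0.0; 0 0.0012 0.0000 0.0043 0.0 0.0 0.0; 0 0.0008 0.0000 0.0044 0.0 0.0 0.0
```

carry_out --increments "0 0.0045 0.001 0.0005 0 0 0; 0 0.0045 0.001 0.0015 0 0 0; 0 0.004 0.001 0.002 0 0 0; 0 0.004 0.001 0.002 0 0 0; 0 0.0035 0.001 0.0025 0 0 0; 0 0.0035 0.001 0.003 0 0 0; 0 0.003 0.001 0.003 0 0 0; 0 0.003 0.001 0.0035 0 0 0"

```text
time_s: 8.82
tool_pos: [0.5734, 0.0162, 0.2067]
tool_rot: [-178.7, 0.8, -172.4]
force: [1.3, -4.8, 1.1]
grip_width: 0.0165
```

```bash
python3 - <<'E'
from plan import *
o=get_obs();p=box(np.array(o["tool_pos"])-[0,0,.07]);h=np.arctan2(.0307-p[0],p[2]-.107);print(h,np.hypot(.0307-p[0],p[2]-.107))
plan([(0,B(.0307-.045*np.sin(h),-.094,.107+.045*np.cos(h)),YB,1) for h in np.arange(h+.1,1.55,.1)])
E
```

```text
0.8601438968206666 0.04558670605412241
now tip [0.5746 0.0148 0.1368] box frame [-0.0029 -0.095   0.1368] rot [-178.7    0.8 -172.4] t 8.82 F [ 1.3 -4.8  1.1] w 0.0165
0 0.0024 -0.0005 0.0039 -1.3 0.8 -0.6; 0 0.0024 -0.0000 0.0038 0.0 0.0 0.0; 0 0.0020 0.0000 0.0040 -0.0 0.0 0.0; 0 0.0016 -0.0000 0.0042 0.0 0.0 0.0; 0 0.0012 0.0000 0.0043 0.0 0.0 0.0; 0 0.0007 0.0000 0.0044 0.0 0.0 0.0
```

Past the guard, at about 0.85 rad. Continue down to the stop.

carry_out --increments "0 0.0025 0.0005 0.004 -0.3 0.2 0; 0 0.0025 0.0005 0.004 -0.3 0.2 0; 0 0.002 0.0005 0.004 -0.3 0.2 0; 0 0.0015 0 0.0045 0 0 0; 0 0.001 0 0.0045 0 0 0; 0 0.0005 0 0.0045 0 0 0; 0 0 0 0.003 0 0 0"

```text
time_s: 9.7
tool_pos: [0.5627, 0.0138, 0.1802]
tool_rot: [-179.6, 0.3, -172.5]
force: [-2.5, -5.1, 13.1]
grip_width: 0.0163
```

```bash
python3 - <<'E'
from plan import *
o=get_obs();p=box(np.array(o["tool_pos"])-[0,0,.07]);h=np.arctan2(.0307-p[0],p[2]-.107);print(h)
plan([])
E
```

```text
1.5004239565292452
now tip [0.5631 0.0133 0.1102] box frame [-0.0145 -0.0948  0.1102] rot [-179.6    0.3 -172.5] t 9.7 F [-2.5 -5.1 13.1] w 0.0163
```

carry_out --increments "0.45 0 0 -0.002 0 0 0; 0.45 0 0 0 0 0 0; 0.45 0 0 0 0 0 0; 0.45 0 0 -0.03 0 0 0; 0.45 0 0 -0.04 0 0 0; 0.45 0.03 -0.02 -0.05 0 0 0; 0.2 0.05 -0.03 -0.01 0 0 0;0.2 0.05 -0.03 0 0 0 0"

```text
time_s: 10.7
tool_pos: [0.4429, -0.074, 0.3129]
tool_rot: [-180.0, 0.0, -171.7]
force: [0.6, -0.3, 0.0]
grip_width: 0.0259
```

```bash
python3 - <<'E'
from plan import *
from cell import read_camera
for n in("side","top"):
    c=read_camera(n)["img"];cv2.imwrite(f"pics/{n}7.png",c)
    u,v=proj(n,B(.02,-.08,.13))[0].astype(int)
    cv2.imwrite(f"pics/{n}7z.png",cv2.resize(c[v-30:v+30,u-40:u+40],None,fx=9,fy=9,interpolation=2))
    k=proj(n,B(.03-.045*np.sin(1.4),-.095,.124+.045*np.cos(1.4)))[0];print(n,(k-[u-40,v-30]+.5)*9)
plan([])
E
```

```text
side [311.29065171 340.02208936]
top [434.47590078 385.39503523]
now tip [ 0.4402 -0.0775  0.2427] box frame [-0.1491 -0.1672  0.2427] rot [ 1.800e+02 -1.000e-01 -1.721e+02] t 10.8 F [-0.1  0.3  0.3] w 0.0209
```

View pics/side7z.png

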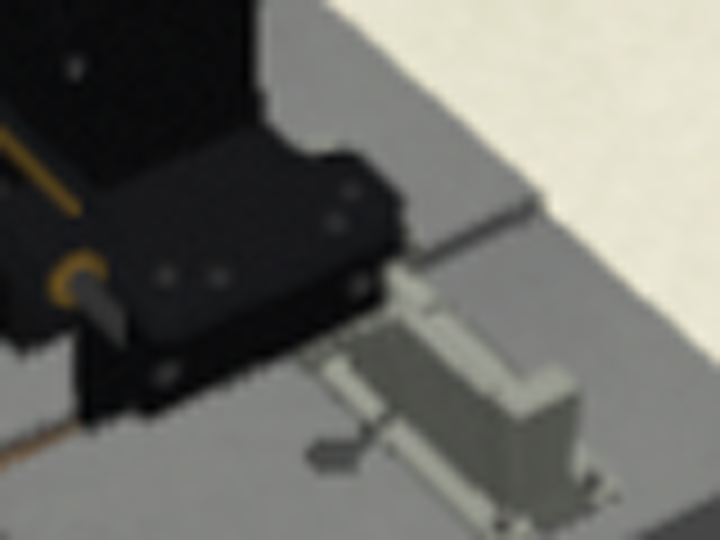

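View pics/top7z.png

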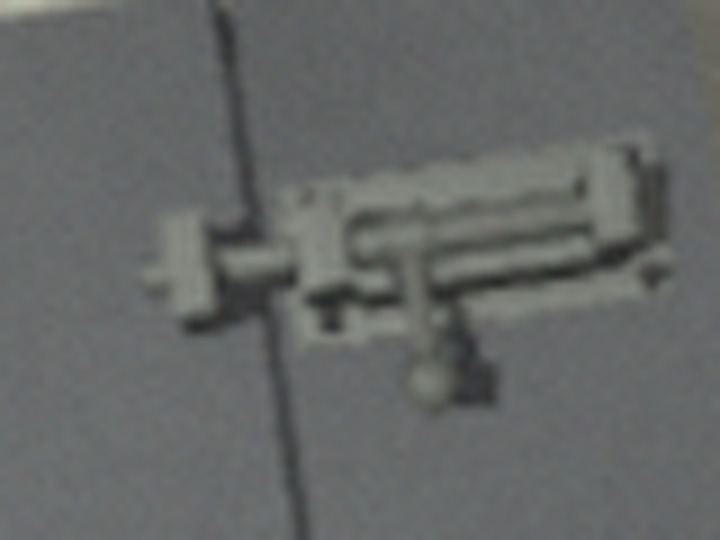

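Top view: bolt passes through the keeper, knob at (432,383) in the crop as predicted for 1.4 rad, lid flat. Now the switch.

```bash
python3 - <<'E'
from plan import *
YS=180+np.degrees(SW[2]);S=lambda x,y,z:w(SW,(x,y,z))[0]
plan([(0,S(-.052,0,.16),YS,0)])
E
```

```text
now tip [ 0.4402 -0.0775  0.2427] box frame [-0.1491 -0.1672  0.2427] rot [ 1.800e+02 -1.000e-01 -1.721e+02] t 10.8 F [-0.1  0.3  0.3] w 0.0209
0 0.0048 -0.0417 0.0138 0.0 -0.0 -1.4; 0 0.0058 -0.0416 0.0138 0.0 -0.0 -1.4; 0 0.0068 -0.0414 0.0138 0.0 -0.0 -1.4; 0 0.0079 -0.0412 0.0138 0.0 -0.0 -1.4; 0 0.0089 -0.0410 0.0138 0.0 -0.0 -1.4; 0 0.0099 -0.0408 0.0138 0.0 -0.0 -1.4
```

View pics/top7.png

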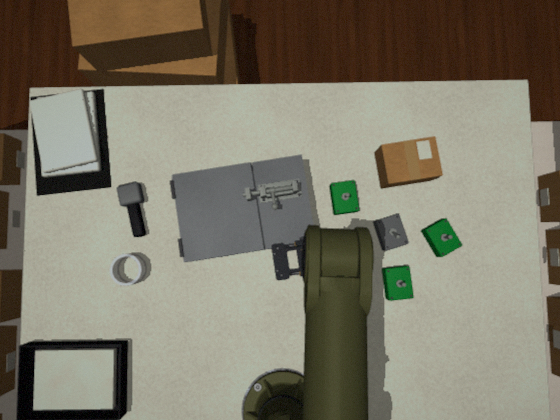

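carry_out --increments "0 0.005 -0.0415 0.012 0 0 -1.4; 0 0.006 -0.0415 0.012 0 0 -1.4; 0 0.007 -0.0415 0.012 0 0 -1.4; 0 0.008 -0.041 0.012 0 0 -1.4; 0 0.009 -0.041 0.014 0 0 -1.4; 0 0.01 -0.041 0.014 0 0 -1.4; 0 0 0 0 0 0 0"

```text
time_s: 11.68
tool_pos: [0.4519, -0.329, 0.2326]
tool_rot: [179.8, 0.3, -162.8]
force: [-0.1, -0.2, 0.5]
grip_width: 0.0003
```

```bash
python3 - <<'E'
from plan import *
from cell import read_camera
YS=180+np.degrees(SW[2]);S=lambda x,y,z:w(SW,(x,y,z))[0]
for n in["side"]:
    c=read_camera(n)["img"];u,v=proj(n,S(0,0,.07))[0].astype(int)
    cv2.imwrite(f"pics/{n}8z.png",cv2.resize(c[v-75:v+45,u-75:u+75],None,fx=5,fy=5,interpolation=2))
plan([(0,S(-.052,0,.068),YS,0)],vmax=.025)
E
```

```text
now tip [ 0.4533 -0.3265  0.1631] box frame [-0.1716 -0.4155  0.1631] rot [ 179.7    0.4 -162.6] t 11.72 F [1.  0.5 0.1] w 0.0007
0 0.0020 -0.0001 0.0237 0.1 0.1 0.2; 0 0.0019 -0.0001 0.0238 0.1 0.1 0.2; 0 0.0019 -0.0001 0.0238 0.1 0.1 0.2; 0 0.0018 -0.0001 0.0238 0.1 0.1 0.2
```

View pics/side8z.png

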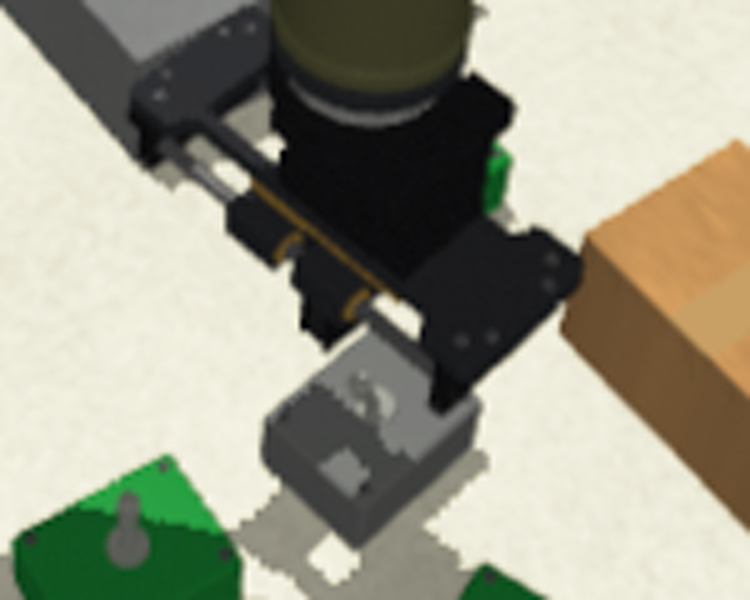

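carry_out --increments "0 0.002 0 0.024 0 0 0; 0 0.002 0 0.024 0 0 0; 0 0.002 0 0.024 0 0 0; 0 0.002 0 0.022 0 0 0; 0 0 0 0 0 0 0"

```text
time_s: 12.35
tool_pos: [0.4527, -0.3182, 0.1378]
tool_rot: [179.4, 0.9, -161.9]
force: [-0.7, 0.3, 0.6]
grip_width: 0.0009
```

```bash
python3 - <<'E'
from plan import *
from cell import read_camera
YS=180+np.degrees(SW[2]);S=lambda x,y,z:w(SW,(x,y,z))[0]
o=get_obs();print("sw frame",box(np.array(o["tool_pos"]),SW))
for n in["side"]:
    c=read_camera(n)["img"];u,v=proj(n,S(0,0,.07))[0].astype(int)
    cv2.imwrite(f"pics/{n}9z.png",cv2.resize(c[v-55:v+35,u-55:u+55],None,fx=6,fy=6,interpolation=2))
plan([(0,S(-.012,0,.068),YS,0)],vmax=.008)
E
```

```text
sw frame [-0.04254542  0.00874113  0.13780587]
now tip [ 0.4545 -0.3178  0.0689] box frame [-0.1692 -0.407   0.0689] rot [ 179.5    1.  -161.9] t 12.4 F [ 0.4 -0.   0.3] w 0.0007
0 -0.0074 -0.0022 0.0003 0.1 0.2 0.4; 0 -0.0074 -0.0022 0.0003 0.1 0.2 0.4; 0 -0.0074 -0.0021 0.0003 0.1 0.2 0.4; 0 -0.0075 -0.0021 0.0003 0.1 0.2 0.4
```

View pics/side9z.png

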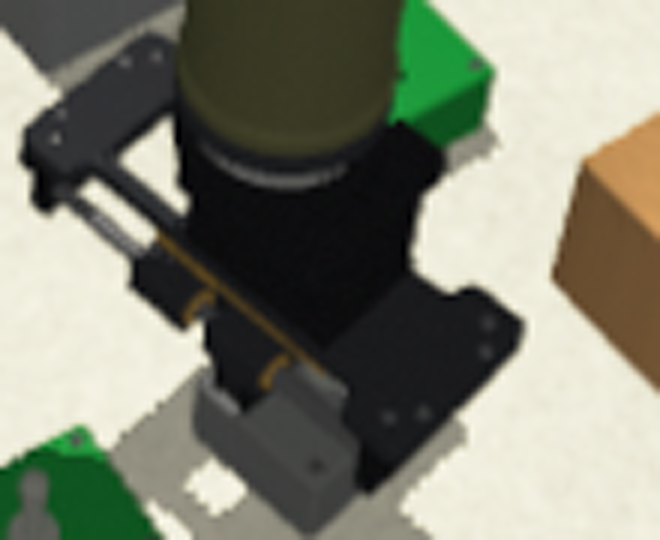

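carry_out --increments "0 -0.006 -0.003 0 0 0 0.4; 0 -0.007 -0.003 0 0 0 0.4; 0 -0.007 -0.002 0 0 0 0.4; 0 -0.007 -0.001 0 0 0 0.4"

```text
time_s: 12.9
tool_pos: [0.4838, -0.3195, 0.1423]
tool_rot: [179.5, 1.0, -163.6]
force: [-3.1, 0.6, 2.7]
grip_width: 0.0004
```

```bash
cat > chk.py <<'E'
from plan import *
from scipy.spatial.transform import Rotation as R
o=get_obs();print("sw tip",box(np.array(o["tool_pos"])+R.from_euler("xyz",o["tool_rot"],degrees=True).apply([0,0,.07]),SW).round(4),o["tool_rot"].round(1),o["force"].round(1))
E
python3 chk.py
```

```text
sw tip [-0.0119 -0.0007  0.0723] [ 179.5    1.  -163.6] [-3.1  0.6  2.7]
```

carry_out --increments "0 -0.005 0 0.001 0 0 0; 0 -0.004 0 0.001 0 0 0; 0 0 0 0 0 0 0"

```text
time_s: 13.28
tool_pos: [0.4934, -0.3171, 0.1406]
tool_rot: [179.6, 0.9, -163.6]
force: [-3.4, 0.4, 3.7]
grip_width: 0.0006
```

```bash
python3 chk.py
```

```text
sw tip [-0.002  -0.0012  0.0706] [ 179.6    0.9 -163.6] [-3.4  0.4  3.7]
```

carry_out --increments "0 -0.003 0 0 0 0 0; 0 -0.002 0 0 0 0 0"

```text
time_s: 13.52
tool_pos: [0.4943, -0.3171, 0.1405]
tool_rot: [179.4, 0.5, -163.7]
force: [-7.1, -0.4, 5.7]
grip_width: 0.0005
```

```bash
python3 chk.py
```

```text
sw tip [-0.0017 -0.0012  0.0705] [ 179.4    0.5 -163.7] [-7.1 -0.4  5.7]
```

Hard stop felt. Back off, lift and look.

carry_out --increments "0 0.012 0 0 0 0 0; 0 0.015 0 0 0 0 0; 0 0.005 0 -0.04 0 0 0; 0 0 0 -0.06 0 0 0; 0 0.02 0.05 -0.06 0 0 0; 0 0.02 0.06 -0.02 0 0 0; 0 0.02 0.06 0 0 0 0; 0 0 0.06 0 0 0 0;0 0 0.06 0 0 0 0;0 0 0 0 0 0 0"

```text
time_s: 14.78
tool_pos: [0.3521, -0.1311, 0.3168]
tool_rot: [179.6, 1.7, -163.3]
force: [0.2, -1.0, 0.4]
grip_width: 0.0006
```

```bash
python3 - <<'E'
from plan import *
from cell import read_camera
S=lambda x,y,z:w(SW,(x,y,z))[0]
for n in("side","top"):
    c=read_camera(n)["img"];cv2.imwrite(f"pics/{n}10.png",c)
    u,v=proj(n,S(0,0,.06))[0].astype(int)
    cv2.imwrite(f"pics/{n}10z.png",cv2.resize(c[v-25:v+25,u-25:u+25],None,fx=8,fy=8,interpolation=2))
    for l in(-.4,.4):print(n,l,(proj(n,S(.045*np.sin(l),0,.045+.045*np.cos(l)))[0]-[u-25,v-25]+.5)*8)
plan([])
E
```

```text
side -0.4 [173.85483942 193.16854304]
side 0.4 [253.16159152 125.84489269]
top -0.4 [243.76155562 254.61010481]
top 0.4 [210.61653992 155.3106418 ]
now tip [ 0.3539 -0.1318  0.2468] box frame [-0.2423 -0.2086  0.2468] rot [ 179.5    1.7 -163.5] t 14.88 F [-0.2  0.1  0. ] w 0.0003
```

View pics/side10z.png

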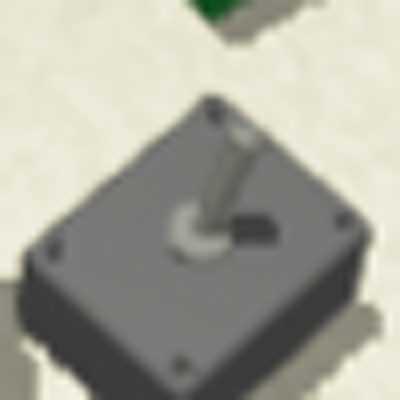

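View pics/top10z.png

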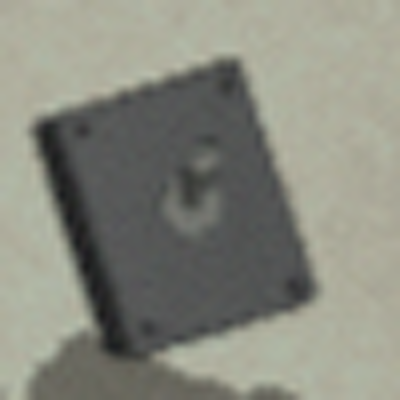

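View pics/side10.png

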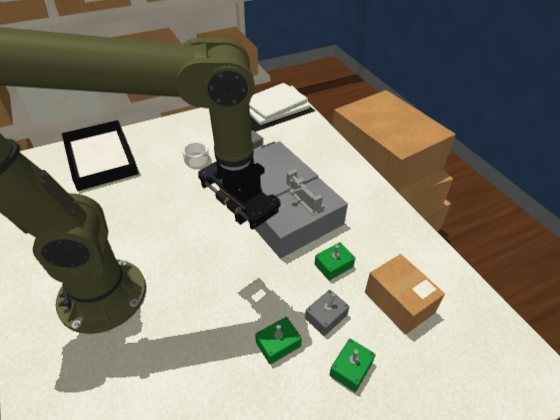

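View pics/top10.png

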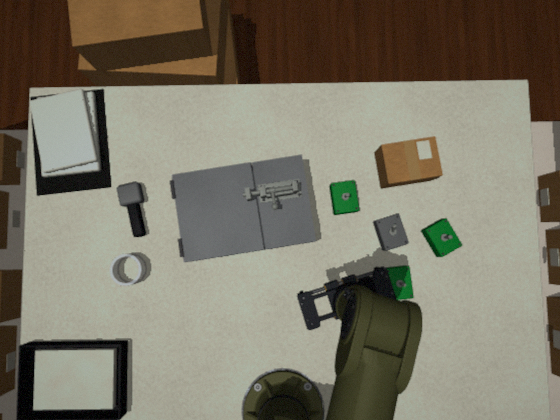

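The bat now leans to +x: its tip is at crop (243,130) in the side view and (208,155) in the top view, matching the +0.4 prediction. In the top view the lid is flat, the bolt is through the keeper and the knob is down at (278,206). Carton, tape roll and scanner haven't moved, and the gripper is clear of everything.

```bash
python3 -c "
from cell import *
print(get_obs()['joint_velocities'].round(2)); print(sign_off())"
```

```text
[-3.03  0.94  4.37 -0.51  0.77  0.01 -0.57]
the job is handed in; nothing more can be done
None
```

I finished all four steps in order and handed the job in at about 15 s of the 54 s allowed. No verdict was reported.

- **Lid:** I pushed it shut with closed fingers until they met it flat at 96 mm up.
- **Bolt:** I pinched the knob and slid it along until it hit the stop. The last top view shows it through the keeper.
- **Handle:** I turned it down until it hit the stop. The knob then sat where the model puts it for 1.4 rad.
- **Switch:** I pushed the bat over to its stop. Both cameras show its tip within about 1 to 2 pixels of where +0.4 rad should be.

In the last pictures the carton, tape roll and scanner are where they started, and the gripper is clear of everything. No check failed. The arm still had a little joint motion (up to about 4 deg/s) in free space when I handed in. The joint values come from the pictures and contact forces, as there was no direct reading.

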